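# Set up the bench scale

## Robot

A 6-joint arm with a two-finger parallel gripper is mounted at the origin on the work surface. World frame = base frame: x ahead of the robot, y to its left, z up, the work surface at z = 0. Lengths are in m, angles in degrees, forces in N, time in s.
With the tool pointing down it reaches from about 0.35 to 0.975 m from the base axis. Payload 4.9 kg.
Tool frame: the origin (TCP) lies at the centre of the arm's flange, where the gripper is bolted on; the fingertips stand 173 mm ahead of it and the grasp point (between the pads) lies 155 mm ahead of it; z points along the fingers, y is the line along which they close (so a half turn about z gives the same grasp; the last joint's range is limited). The gripper opens to 85 mm and grips with 20 to 120 N. Pads are 22 mm wide; open, the fingers measure 114 mm over their backs; the gripper's body (76 mm by 85 mm) begins 54 mm behind the grasp point. The pads swing forward as they close: fully open they stand 13 mm farther back than shut.
Start: joints at [67.208, 3.019, 92.412, -0, 84.569, -6.818], TCP at [0.172, 0.601, 0.405] pointing down, gripper open.
Joint ranges: [-172.51, 172.51], [-57.92, 126.97], [3.15, 148.05], [-58.71, 238.71], [5.1, 150.11], [-179.66, 179.66]. Speed limits (degrees/s): [147.25, 147.25, 180, 180, 180, 180].

## Interface

Orientations are given as [roll, pitch, yaw] about the fixed x, y, z axes, in that order (R = Rz(yaw) Ry(pitch) Rx(roll)).
In Python, from rig import ctrl, get_obs, snapshot, get_calibration, ticket gives the robot as it stands. The module is installed in compiled form; this text tells all that it offers. Calls block until the motion is done:
- ctrl.movep(position, orientation): joint-space move of the TCP to a pose.
- ctrl.servo_line(position, velocity=0.15, orientation=None): straight line of the TCP; orientation=None keeps the orientation; velocity is the mean speed in m/s.
- ctrl.movej(angles): joint-space move.
- ctrl.move_gripper(opening, f_grip=None): opening from 0.0 (shut) to 1.0 (fully open); f_grip is the grip in N (None keeps the last); returns when the fingers have stopped.
- ctrl.wait(seconds).
- ctrl.inverse_kinematics(position, orientation): joint angles nearest the present ones, or None.
- get_obs(): the state.
- snapshot(name): name is "side" or "top"; returns (picture, depth): 420x560x3 uint8, red, green, blue; 420x560 float32, m along the optical axis (not along the pixel's ray), 0 where there is no reading.
- get_calibration(name): a dict with "fx", "fy", "cx", "cy" (pixels), "rvec" (rotation vector, rad) and "tvec" (3), from world to camera coordinates, as OpenCV has them. Camera axes: x right, y down, z forward; pixel columns grow to the right and rows downward; lengths in m; the calibration is good to about 2 mm. A picture is of the moment at which its call begins. get_calibration takes no time and is no camera call.
A pose or a line that the arm cannot do raises ctrl.Unreachable and nothing moves.
- ticket.finish_job(): hands the job in; it is judged then, once.
The state is a dict: "time_s": time; "qpos": joint angles; "joint_vel": joint speeds; "tau": joint torques, N m; "tcp_pos": TCP position; "tool_rot": TCP orientation; "contact_force": force on the tool from outside, world axes, zero at the start; "ft_torque": the same for the moment, N m; "finger_gap": opening from 0.0 (shut) to 1.0 (fully open); "grip_force": force on a finger pad.
Only numpy, scipy, OpenCV 4.12 (cv2) and the standard library are available. Lean on these libraries where they do the work, as an engineer would, in place of code of your own. Each camera call takes 0.05 s, during which the arm holds its last target. There are 200 camera calls.

## Task

Get the kitchen scale ready for weighing by pressing its controls with a fingertip; nothing needs picking up. Push the raised half of the green power rocker fully down so it is on, then push the raised half of the white units rocker fully down, then press the blue tare key fully down, hold it for about two seconds and let go. Press them in that order, leave the yellow key alone, and do not lift or disturb the plate with its piping nozzle or the jars.

Things in the scene. Friction and masses are not known exactly. Their poses are not given: they have to be found in the camera images.
- scale: White bench scale fixed on the table, 330 mm wide. Origin on the table under the middle of its key panel; x points away from the robot to the weighing pan, y left. Panel: x -60 to 60 mm, top at 55 mm. Pan: x 75 to 315 mm, top at 75 mm. Four controls in black 84 x 56 mm frames stand in a row at x = 0, y = -111, -37, 37, 111 mm; which is where changes each time.
- power (a joint): Green rocker, 68 mm along the scale's x, 32 mm wide: two flat 34 mm halves meeting at the pivot at 0.34 rad. One half is level, 69 mm above the table; the other rises to 80 mm at its tip. 0: off, pan-side half raised; 0.34 rad: on, that half pushed down level, against a hard stop. Starts near 0. Needs about 3 N; friction keeps it where it is left.
- power_raised (a point): Point on the top face of the green rocker's pan-side half (raised at the start), 24 mm from the pivot, mid-width, marked by a small black bar: where to press. Moves with the rocker: about 77 mm above the table when off, 69 mm when on.
- units (a joint): White rocker, same size and feel as the green one (3 N, stays where left, hard stop) but mounted the other way round: 0: the half nearest the robot is raised (tip 80 mm above the table); 0.34 rad: that half pushed down level (69 mm) and the other raised. Starts near 0.
- units_raised (a point): Point on the top face of the white rocker's robot-side half (raised at the start), 24 mm from the pivot, mid-width, marked by a small black bar: where to press. Moves with the rocker: about 77 mm above the table at 0, 69 mm when fully over.
- tare (a joint): Blue spring key, 36 x 36 mm flat cap; value 0 (up) to 0.006 m (fully down). Takes about 2 N to start and 5.5 N fully down, then a hard stop; springs back when released.
- tare_top (a point): Centre of the top face of the blue key, 75 mm above the table when up; moves down with it.
- service (a joint): Yellow spring key, same as the blue one in size and feel: must not be pressed. 0 (up) to 0.006 m (down).
- service_top (a point): Centre of the top face of the yellow key, 75 mm above the table when up.
- plate: Loose white plate, 210 mm across and 18 mm high, on the scale's pan; origin at the centre of its underside. Leave it.
- nozzle: Loose steel piping nozzle, a cone 26 mm wide and 36 mm high standing on the plate; origin at the centre of its underside. Leave it.
- shaker: Loose glass sprinkle jar with a red cap, 42 mm across, 85 mm high, standing on the table to the left (+y) or right of the scale; origin at the centre of its underside. Leave it.
- tub: Loose yellow tub with blue label and white lid, 60 mm across, 75 mm high, standing on the table on the other side of the scale; origin at the centre of its underside. Leave it.

How it is judged:
By the outcome, as a careful person would: the job done as asked, in the order asked, and still so for the second after the job is handed in, with the robot touching nothing.
It also fails if it takes over 48 s, if anything falls off the work surface, if the arm or the gripper's body presses on something with over 40 N, if the wrist force passes 120 N, or if a joint passes its speed limit or range.

## Working session

There is one attempt and no reset: what is moved stays moved. The work goes in short steps, each a Python script; the robot and the scene stay as the last script left them, time stands still between calls to the robot, and variables do not carry over. Pictures are saved under pics/ and viewed, at most 10 in all, crops included, and the job is handed in when it is done.

```bash
mkdir -p pics; cat > h.py <<'E'
import numpy as np, cv2
from rig import ctrl,get_obs,snapshot,get_calibration,ticket
def save(n,img): cv2.imwrite(f'pics/{n}.png',cv2.cvtColor(img,cv2.COLOR_RGB2BGR))
def cal(n):
    c=get_calibration(n); R=cv2.Rodrigues(np.array(c['rvec'],float))[0]; return c,R,np.array(c['tvec'],float).ravel()
def at_z(n,u,v,z):
    c,R,t=cal(n); d=R.T@np.array([(u-c['cx'])/c['fx'],(v-c['cy'])/c['fy'],1]); o=-R.T@t
    return o+d*(z-o[2])/d[2]
E
python3 - <<'E'
from h import *
for n in('top','side'):
    p,d=snapshot(n); np.savez(f'{n}.npz',p=p,d=d); save(n+'0',p); c,R,t=cal(n); print(n,-R.T@t,c['fx'])
print(get_obs())
E
```

```text
top [0.54910007 0.01782508 1.10537627] 459.34564168979017
side [0.49406675 0.74438696 0.51162612] 407.1413960059457
{'time_s': 0.1, 'qpos': array([ 6.72066930e+01,  3.05472325e+00,  9.24837851e+01, -6.42680036e-04,
        8.45693419e+01, -6.81841848e+00]), 'joint_vel': array([ 0.02146622, -0.14567152, -0.11381426, -0.01570442,  0.10059268,
        0.00890529]), 'tau': array([-9.84335088e-05, -3.94903028e+01, -3.71363497e+01, -1.49230427e-04,
        3.85073581e-03,  1.21732231e-05]), 'tcp_pos': array([0.17191982, 0.60064121, 0.40357675]), 'tool_rot': array([-1.79892837e+02, -1.21691562e-02,  1.64025161e+02]), 'contact_force': array([ 0.63220896,  0.11812413, -0.13392146]), 'ft_torque': array([ 0.00262779, -0.00394485, -0.02520155]), 'grip_force': 0.0, 'finger_gap': 0.9997794435031324}
```

View pics/top0.png

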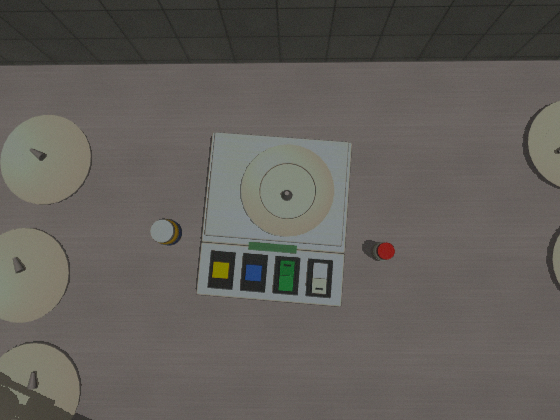

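View pics/side0.png

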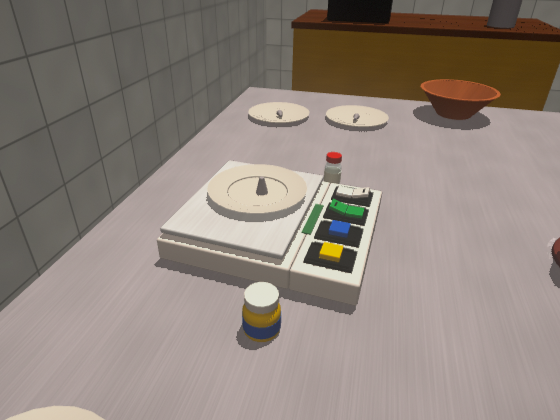

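The top view shows, left to right, yellow (220,270), blue (253,272), green (287,275) and white (320,278). The tub is at (165,232) and the shaker at (385,251). I'll enlarge the panel for exact pixel positions.

```bash
python3 - <<'E'
from h import *
p=np.load('top.npz')['p']
c=p[240:310,190:350]; save('crop',cv2.resize(c,None,fx=5,fy=5,interpolation=cv2.INTER_CUBIC))
hsv=cv2.cvtColor(p,cv2.COLOR_RGB2HSV)
for n,lo,hi,z in(('yellow',20,32,.075),('blue',100,125,.075),('green',45,80,.072)):
    m=cv2.inRange(hsv,(lo,150,60),(hi,255,255)); m[:255]=0;m[310:]=0;m[:,:195]=0;m[:,350:]=0
    v,u=np.nonzero(m); r=cv2.minAreaRect(np.c_[u,v].astype(np.float32)); print(n,len(u),r,u.mean(),v.mean(),at_z('top',*r[0],z),at_z('top',u.mean(),v.mean(),z))
E
```

```text
yellow 261 ((220.2205810546875, 269.63232421875), (16.029569625854492, 16.413053512573242), 4.398705005645752) 220.183908045977 269.8007662835249 [0.53189204 0.1771097  0.075     ] [0.53151922 0.17718678 0.075     ]
blue 244 ((253.01173400878906, 272.3470764160156), (15.569390296936035, 15.722783088684082), 4.39870548248291) 253.00409836065575 272.4344262295082 [0.52581734 0.10377472 0.075     ] [0.52562453 0.10379069 0.075     ]
green 391 ((286.0964660644531, 275.1497497558594), (14.03566837310791, 30.35124397277832), 4.085616588592529) 286.0869565217391 275.87468030690536 [0.5194891  0.03014331 0.072     ] [0.51788902 0.03016853 0.072     ]
```

View pics/crop.png

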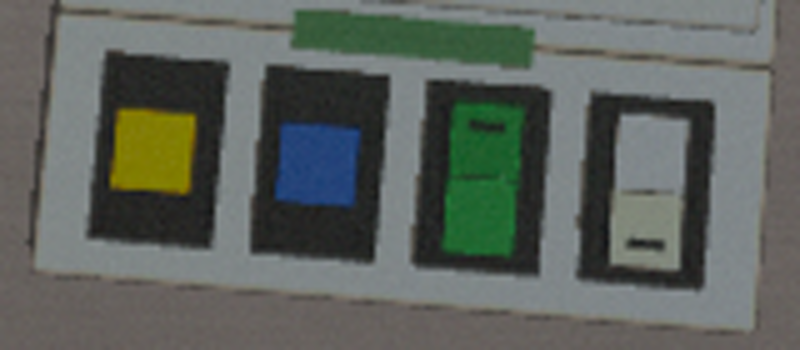

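Crop: the green bar is at full-image (287.0,264.8) and the white bar at (318.6,288.4). The green pan-side half and the white robot-side half are raised. Next I'll shut the gripper, hover over the green mark and check from the side camera.

```bash
cat >> h.py <<'E'
Y=np.array([.5319,.1771]);B=np.array([.5258,.1038]);G=np.array([.5195,.0301])
yh=(Y-G)/np.linalg.norm(Y-G); xh=np.array([yh[1],-yh[0]])
W=G-.074*yh
yaw=np.degrees(np.arctan2(xh[1],xh[0])); PG=G+.025*xh; PW=W-.025*xh
def ori(): return [180,0,yaw+180]
def goto(p,z,v=.2): ctrl.servo_line([*p,z+.173],v,ori())
def fz(): return get_obs()['contact_force'][2]
def press(p,z0,fmax,zmin=.060):
    goto(p,z0,.12); ctrl.wait(.2); f0=fz(); z=z0; log=[]
    while z>zmin:
        z-=.001; goto(p,z,.02); o=get_obs(); f=o['contact_force'][2]-f0; log.append((round(z,3),round(o['tcp_pos'][2]-.173,4),round(f,1)))
        if f>fmax: break
    print(log); return z
E
python3 - <<'E'
from h import *
print('yaw',yaw,'PG',PG,at_z('top',287.0,264.8,.077),'PW',PW,at_z('top',318.6,288.4,.077))
ctrl.move_gripper(0.0)
ctrl.movep([*PG,.36],ori()); goto(PG,.10)
o=get_obs();print(o['time_s'],o['qpos'],o['tcp_pos'],o['tool_rot'],o['contact_force'])
p,_=snapshot('side'); save('hov',cv2.resize(p[130:280,260:420],None,fx=4,fy=4,interpolation=cv2.INTER_CUBIC))
E
```

```text
yaw -4.821698641765728 PG [0.54441153 0.02799862] [0.54242424 0.02801751 0.077     ] PW [ 0.48836839 -0.04153674] [ 0.49060053 -0.0415944   0.077     ]
3.8833 [-4.84895070e+00 -1.00686475e+00  1.09544803e+02  2.50783227e-03
  7.14284057e+01 -9.00545527e+01] [0.54473608 0.02825946 0.27359269] [1.79997654e+02 3.36581091e-02 1.75204803e+02] [ 0.40950849 -0.06163582  0.8922329 ]
```

View pics/hov.png

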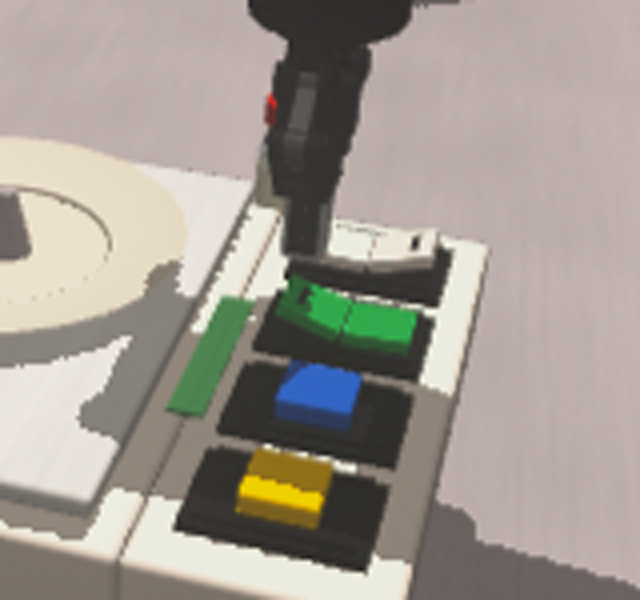

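The tip is right above the green bar at crop (300,290), so I'll press green, then check with the camera.

```bash
sed -i 's/\.025\*xh/.024*xh/g' h.py; python3 - <<'E'
from h import *
press(PG,.084,15)
goto(PG,.12); goto(PW,.12)
press(PW,.084,15)
goto(PW,.12)
p,_=snapshot('side'); save('after',cv2.resize(p[130:280,260:420],None,fx=4,fy=4,interpolation=cv2.INTER_CUBIC))
print(get_obs()['time_s'])
E
```

```text
[(0.083, np.float64(0.0831), np.float64(-0.5)), (0.082, np.float64(0.0819), np.float64(-0.4)), (0.081, np.float64(0.0809), np.float64(-0.9)), (0.08, np.float64(0.0799), np.float64(-0.8)), (0.079, np.float64(0.0792), np.float64(1.0)), (0.078, np.float64(0.0783), np.float64(1.2)), (0.077, np.float64(0.0771), np.float64(0.6)), (0.076, np.float64(0.0759), np.float64(1.0)), (0.075, np.float64(0.0749), np.float64(1.0)), (0.074, np.float64(0.0738), np.float64(1.8)), (0.073, np.float64(0.0728), np.float64(1.1)), (0.072, np.float64(0.0719), np.float64(0.6)), (0.071, np.float64(0.0708), np.float64(0.3)), (0.07, np.float64(0.0698), np.float64(-0.0)), (0.069, np.float64(0.0694), np.float64(4.1)), (0.068, np.float64(0.0692), np.float64(8.5)), (0.067, np.float64(0.0691), np.float64(14.8)), (0.066, np.float64(0.069), np.float64(20.0))]
[(0.083, np.float64(0.0833), np.float64(0.2)), (0.082, np.float64(0.0819), np.float64(-0.8)), (0.081, np.float64(0.0809), np.float64(-0.0)), (0.08, np.float64(0.0799), np.float64(-0.4)), (0.079, np.float64(0.0791), np.float64(0.4)), (0.078, np.float64(0.0781), np.float64(1.4)), (0.077, np.float64(0.077), np.float64(0.9)), (0.076, np.float64(0.0759), np.float64(0.7)), (0.075, np.float64(0.0749), np.float64(1.2)), (0.074, np.float64(0.0739), np.float64(0.5)), (0.073, np.float64(0.0728), np.float64(0.3)), (0.072, np.float64(0.0719), np.float64(0.6)), (0.071, np.float64(0.0709), np.float64(1.1)), (0.07, np.float64(0.0699), np.float64(0.2)), (0.069, np.float64(0.0694), np.float64(4.3)), (0.068, np.float64(0.0692), np.float64(10.5)), (0.067, np.float64(0.0691), np.float64(15.6))]
15.2917
```

View pics/after.png

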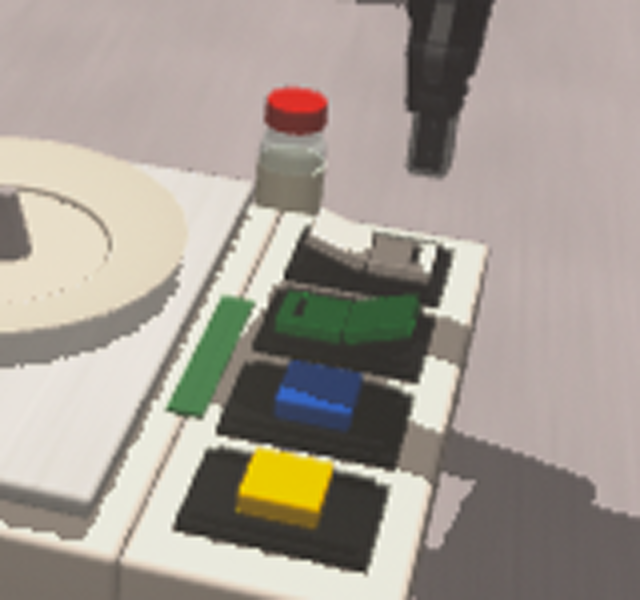

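Both rockers have flipped and reached their stops: green's robot-side half is up near (385,310) and white's pan-side half near (335,230). Next is the tare key.

```bash
python3 - <<'E'
from h import *
goto(B,.12)
press(B,.079,14,.062)
t=get_obs()['time_s']; ctrl.wait(1.85); o=get_obs(); print(o['time_s']-t,o['tcp_pos'],o['contact_force'])
goto(B,.20,.15); ctrl.wait(.3)
p,_=snapshot('side'); save('end',cv2.resize(p[130:280,180:420],None,fx=3.3,fy=3.3,interpolation=cv2.INTER_CUBIC))
print(get_obs()['time_s'])
E
```

```text
[(0.078, np.float64(0.0782), np.float64(-1.1)), (0.077, np.float64(0.0769), np.float64(-1.5)), (0.076, np.float64(0.0759), np.float64(-1.2)), (0.075, np.float64(0.0753), np.float64(1.3)), (0.074, np.float64(0.0742), np.float64(1.4)), (0.073, np.float64(0.0732), np.float64(1.2)), (0.072, np.float64(0.0722), np.float64(1.6)), (0.071, np.float64(0.0712), np.float64(3.6)), (0.07, np.float64(0.0702), np.float64(4.0)), (0.069, np.float64(0.0694), np.float64(4.4)), (0.068, np.float64(0.0693), np.float64(11.0)), (0.067, np.float64(0.0693), np.float64(14.7))]
1.8500000000000014 [0.52617713 0.10386927 0.24226   ] [-6.20520956 -0.36057292 16.50954205]
23.1167
```

View pics/end.png

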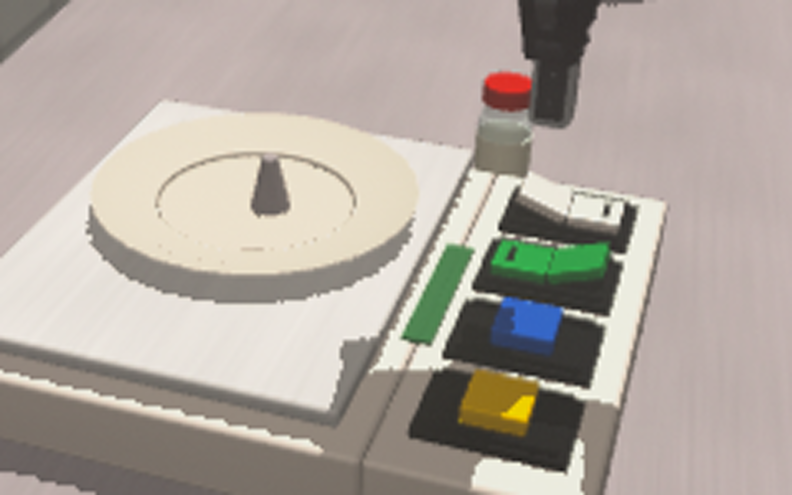

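The blue key is back up at (528,325). Both rockers are over, and the yellow key, plate, nozzle and shaker haven't moved.

```bash
python3 -c "
from h import *
print(ticket.finish_job())"
```

```text
the job is handed in; nothing more can be done
None
```

The job is done and handed in at about 23 s: the power rocker, then the units rocker were pushed to their hard stops, then the tare key was pressed fully down, held about two seconds and released, with nothing else touched.

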